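# Wedge the sagging tea stand level

## Robot

A 6-joint arm with a two-finger parallel gripper is mounted at the origin on the work surface. World frame = base frame: x ahead of the robot, y to its left, z up, the work surface at z = 0. Lengths are in mm, angles in rad, forces in N, time in s.
With the tool pointing down it reaches from about 350 to 975 mm from the base axis. Payload 7.1 kg.
Tool frame: the origin (TCP) lies between the finger pads; the fingertips stand 8 mm ahead of it and the grasp point (between the pads) lies 11 mm behind it; x points along the fingers, y is the direction in which the jaws open and shut, and the axes are right-handed (so a half turn about x gives the same grasp; the last joint's range is limited). The gripper opens to 88 mm and grips with 3 to 60 N. Pads are 20 mm wide; open, the fingers measure 115 mm over their backs; the gripper's body (75 mm by 178 mm) begins 61 mm behind the grasp point.
Start: joints at [1.185, 0.423, 1.63, -0, 1.089, -0.019], TCP at [224.112, 583.42, 230.675] pointing down, gripper open.
Joint ranges: [-3, 3], [-0.9, 2.11], [0.09, 2.58], [-1.31, 4.45], [0.11, 2.69], [-2.54, 2.54]. Speed limits (rad/s): [2.39, 2.39, 3.01, 3.14, 3.14, 3.14].

## Interface

Orientations are given as a rotation vector (axis times angle).
In Python, from workcell import ctrl gives the robot as it stands.
- The arm moves only by the tool apply_moves, never from a script. Its argument "increments" is a list of rows, each an object with "gripper": the opening in per cent of the stroke, from 0 (shut) to 100 (fully open); "delta_pos": the shift along the tool's x, y, z in cm, a list of three; "dr": the turn, a rotation vector about the tool's x, y, z in rad, a list of three. In form: [{"gripper": gripper, "delta_pos": [dx, dy, dz], "dr": [ax, ay, az]}, ...]. A call has exactly 5 rows; each row shifts and turns the commanded pose from where the row before left it, along the tool's axes as they then stand; what a row does not reach is not made up. A row lasts 1/12 s, in which the tool goes at most 41.7 mm and 7.16 degrees, less where a joint would pass 70% of its speed; a pose out of reach is approached as far as the arm can. A call with a gripper value outside its range is refused whole. The fingers move at their own pace and stop on an object; the grip force is fixed at half the most. Time passes only in rows, so rows that do not move let the fingers close, or fill a call up. It gives the time, the measured TCP pose, the force and the opening at its end, in the units of the state.
- ctrl.get_obs(): the state, without advancing time (a new reading comes with each control period).
- ctrl.get_image(name): name is "scene" or "side" or "wrist"; returns a dict with "img" (384x512x3 uint8, red, green, blue), "range_z" (384x512 float32, mm along the optical axis (not along the pixel's ray), 0 where there is no reading), "mtx" (3x3 intrinsics, pixels), "rvec" (rotation vector, rad) and "tvec" (3), from world to camera coordinates, as OpenCV has them. Camera axes: x right, y down, z forward; pixel columns grow to the right and rows downward; lengths in mm; the calibration is good to about 2 mm. A picture is of the moment at which its call begins.
- ctrl.close_job(): hands the job in, once; it reports no verdict.
The state is a dict: "t": time; "qpos": joint angles; "qvel": joint speeds; "joint_torque": joint torques, N m; "ee_pos": TCP position; "orientation": TCP orientation; "ft_force": force on the tool from outside, world axes, zero at the start; "moment": the same for the moment, N m; "width": finger opening in mm.
Only numpy, scipy, OpenCV 4.12 (cv2) and the standard library are available. Lean on these libraries where they do the work, as an engineer would, in place of code of your own. Each camera call takes 0.05 s, during which the arm holds its last target. There are 200 camera calls.

## Task

The front of the oak board in the tea stand has sagged: lay the beech wedge flat on the counter with its thin end under the middle of the board's front edge, pointing straight in, then push it in until the board is level and sits snugly up against its two stop lugs. Go by feel and stop when it is snug rather than forcing it, do not touch the board itself with the robot, leave the wedge there, and leave the kettle, teapot, mug and coaster where they are.

Things in the scene. Friction and masses are not known exactly. Their poses are not given: they have to be found in the camera images.
- stand: Fixed steel frame of the tea stand, 264 mm deep, 286 mm wide, 68 mm high, open at the front, which faces roughly to the robot. Origin on the counter under the middle of the foot bar (see under_bar); +x is level, from the open front in towards the rear hinge (the push direction), y along the front edge, z up. Its side cheeks are 8 mm thick, 60 mm high, and begin at x = -18 mm.
- board: Oak board, 236 mm deep, 262 mm wide, 18 mm thick, about 0.4 kg, hinged at its rear (x = 220, z = 51 mm of the stand), a flat grey silicone lid on it. Origin at mid-thickness 12 mm in from its front edge, above the bar; axes as the stand's when level. At the start its front hangs 0.06 rad (13 mm) low, 28 mm clear of the counter. When level its underside is 42 mm above the counter, its front edge at x = -12 mm of the stand.
- under_bar (a point): Point on the counter (the stand's origin) under the screw foot: a round level steel bar, 12 mm diameter, 66 mm long along y, under the middle of the board's front edge. The wedge bears on it. It was screwed out by an unreported amount: its underside is 22 to 28 mm above the counter when the board is level (9 to 15 mm at the start). It does not turn in use.
- lug (a point): Underside of the stop lug over the board's front corner at +y of the stand (its twin is at -y), 60 mm above the counter. The level board bears up on both. Pushing the wedge takes 2 to 7 N while it lifts the board; at the lugs it climbs about 2 N per mm. Snug is a push of 9 to 14 N (6 to 10 N on the bar). Under 4.5 N on the bar is loose, over 15 N harms the lugs.
- wedge: Loose waxed beech wedge (friction about 0.35), 150 mm long, 40 mm wide, 100 g. Origin: centre of its flat underside; +x to its thin end, z up. 4 mm thick at x = 75 mm; the top rises evenly to 34 mm at x = -35 mm, then is level to the upright heel face at x = -75 mm. Grip the 40 mm long heel block across its width, or push the heel. It stays put when let go. Balance point at x = -23 mm.
- wedge_tip (a point): Middle of the thin end of the wedge, on its underside.
- wedge_heel (a point): Middle of the foot of the wedge's heel face, on its underside.
- kettle: Bystander: grey plastic kettle on a black base, 156 mm across, about 216 mm high. Origin at the centre of its underside.
- teapot: Bystander: stoneware teapot with lid, 140 mm across, 210 mm over spout and handle, 127 mm high. Origin at the centre of its underside.
- mug: Bystander: white enamel mug, 80 mm across, 85 mm high, handle to its +y. Origin at the centre of its underside.
- coaster: Bystander: round bamboo coaster, 96 mm across, 8 mm thick. Origin at the centre of its underside.

How it is judged:
By the outcome, as a careful person would: the job done as asked, in the order asked, and still so for the second after the job is handed in, with the robot touching nothing.
It also fails if it takes over 70 s, if anything falls off the work surface, if the arm or the gripper's body presses on something with over 40 N, if the wrist force passes 120 N, or if a joint passes its speed limit or range.

## Working session

There is one attempt and no reset: what is moved stays moved. The work goes in short steps, Python scripts to look and compute and a tool call to move; the robot and the scene stay as the last step left them, time stands still between calls to the robot, and variables do not carry over. Pictures are saved under pics/ and viewed, about 8 in all and at most 12, crops included, and the job is handed in when it is done.

Besides the shell and the picture viewer there is one more tool, called after ">>>" by a JSON object that holds its "fn" and its "kwargs". apply_moves: Moves the arm, as the interface text tells. Its arguments: {"type":"object","properties":{"increments":{"type":"array","items":{"type":"object","properties":{"gripper":{"type":"number"},"delta_pos":{"type":"array","items":{"type":"number"}},"dr":{"type":"array","items":{"type":"number"}}}}}},"required":["increments"]}

```bash
mkdir -p pics; cat > h.py <<'E'
import numpy as np, cv2, pickle
from workcell import ctrl
def snap(n,f):
    d=ctrl.get_image(n); pickle.dump(d,open(f'pics/{f}.pkl','wb')); cv2.imwrite(f'pics/{f}.png',d['img'][:,:,::-1]); return d
def load(f): return pickle.load(open(f'pics/{f}.pkl','rb'))
def w(d,u,v,z=None):
    R=cv2.Rodrigues(np.array(d['rvec'],float))[0]; t=np.array(d['tvec'],float).ravel()
    r=np.linalg.inv(d['mtx'])@[u,v,1]; 
    if z is None: return R.T@(r*d['range_z'][int(round(v)),int(round(u))]-t)
    o=-R.T@t; k=R.T@r; return o+k*(z-o[2])/k[2]
E
python3 - <<'E'
from h import *
a=snap('scene','s0')['img'];b=snap('side','d0')['img']
o=ctrl.get_obs();print({k:np.round(v,3) for k,v in o.items()})
E
```

```text
{'t': np.float64(0.1), 'qpos': array([ 1.185,  0.424,  1.631, -0.   ,  1.089, -0.019]), 'qvel': array([-0.001,  0.001, -0.002, -0.001,  0.   , -0.001]), 'joint_torque': array([ 0.0000e+00, -5.4562e+01, -2.7433e+01,  6.5000e-02,  1.9000e-02,
       -0.0000e+00]), 'ee_pos': array([223.955, 582.996, 229.991]), 'orientation': array([ 0.287,  1.552, -0.289]), 'ft_force': array([-0.194,  0.302,  0.12 ]), 'moment': array([-0.009, -0.009, -0.009]), 'width': np.float64(88.002)}
```

View pics/s0.png

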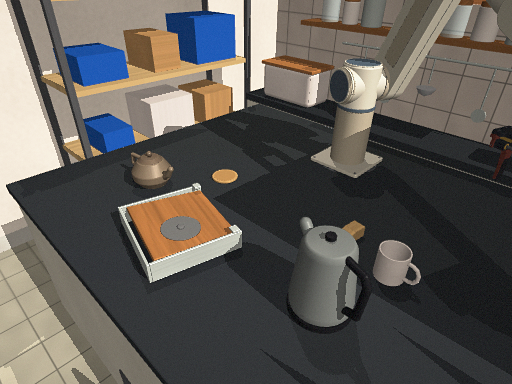

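View pics/d0.png

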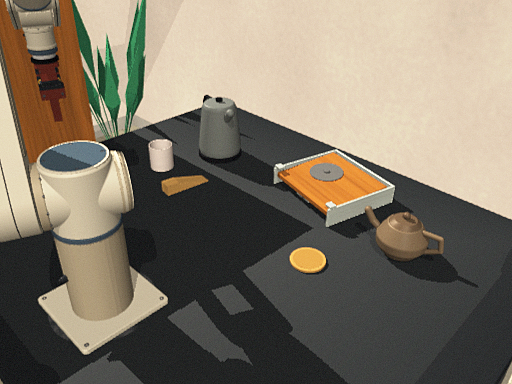

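The scene view shows the stand at (180,230), with the kettle hiding most of the wedge at (352,230). In the side view the wedge is at (185,185), and the two lugs are at (279,170) and (331,207). I'll enlarge both.

```bash
python3 - <<'E'
from h import *
d=load('d0')['img'][:,:,::-1]
a=cv2.resize(d[165:205,145:225],None,fx=7,fy=7,interpolation=2)   # 560x280
b=cv2.resize(d[145:225,265:400],None,fx=4,fy=4,interpolation=2) #540x320
o=np.zeros((600,560,3),np.uint8);o[:280]=a;o[280:,:540]=b
cv2.imwrite('pics/c1.png',o)
s=load('s0')
D=load('d0')
for u,v in [(279,170),(331,207),(327,172),(185,185),(308,261)]: print(u,v,w(D,u,v).round())
for u,v in [(197,187),(235,232),(180,228),(355,230),(225,176),(140,220)]: print('s',u,v,w(s,u,v).round())
E
```

```text
279 170 [694.  72.  47.]
331 207 [ 618. -193.   67.]
327 172 [783. -55.  58.]
185 185 [449. 257.  13.]
308 261 [ 446. -255.    8.]
s 197 187 [ 639. -169.   66.]
s 235 232 [703.  81.  61.]
s 180 228 [797. -39.  60.]
s 355 230 [429. 293.  35.]
s 225 176 [ 463. -235.    9.]
s 140 220 [ 855. -149.   59.]
```

View pics/c1.png

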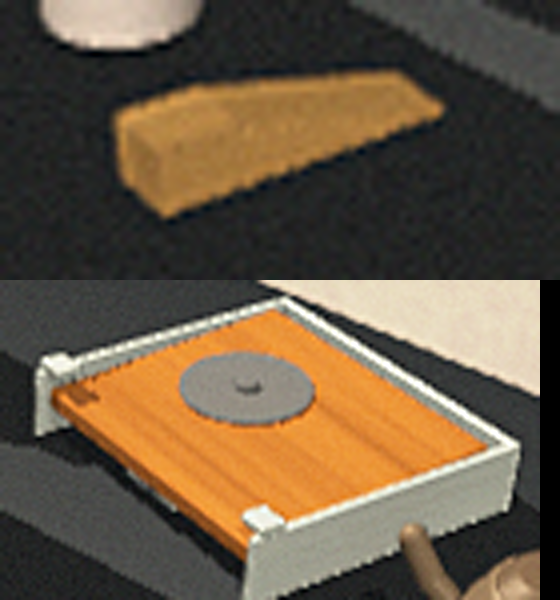

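```bash
cat >> h.py <<'E'
def cloud(d):
    R=cv2.Rodrigues(np.array(d['rvec'],float))[0]; t=np.array(d['tvec'],float).ravel()
    v,u=np.mgrid[0:384,0:512]; z=d['range_z']; K=d['mtx']
    P=np.stack([(u-K[0,2])/K[0,0]*z,(v-K[1,2])/K[1,1]*z,z],-1)
    return (P-t)@R, z>0
E
python3 - <<'E'
from h import *
for f in ['d0','s0']:
    d=load(f);P,ok=cloud(d);x,y,z=P[...,0],P[...,1],P[...,2];I=d['img'].astype(int)
    hsv=cv2.cvtColor(d['img'],cv2.COLOR_RGB2HSV)
    m=ok&(z>50)&(z<74)&(x>560)&(x<950)&(y>-215)&(y<150)
    m=cv2.morphologyEx(m.astype(np.uint8),cv2.MORPH_OPEN,np.ones((2,2)))>0
    print(f,'stand',m.sum(),cv2.minAreaRect(P[m][:,:2].astype(np.float32)))
    orange=(hsv[...,1]>100)&(hsv[...,0]<25)&(hsv[...,2]>60)
    m=ok&orange&(z>-5)&(z<45)&(x>300)&(x<620)&(y>130)&(y<400)
    q=P[m]; print('wedge',m.sum(),cv2.minAreaRect(q[:,:2].astype(np.float32)),q.min(0),q.max(0))
    c=cv2.boxPoints(cv2.minAreaRect(q[:,:2].astype(np.float32)));print(c.round())
    m=ok&(I.sum(2)>380)&(abs(z-60)<8)&(x>560)&(x<950)&(y>-260)&(y<130)
    print('counter z',np.median(z[ok&(abs(z)<15)&(x>400)&(x<900)&(abs(y)<200)]))
D=load('d0')
for n,p in dict(Lfront=(274.5,183.75),Rfront=(326.3,224.5),Rrear=(392.5,203)).items(): print(n,w(D,*p,z=0).round(1))
for n,p in dict(heelnear=(168.6,196),heelfar=(162.3,190.5),tipnear=(208.3,181)).items(): print(n,w(D,*p,z=0).round(1))
print('tiptopfar',w(D,202.6,175.3,z=4),'heeltop',w(D,161.9,181.4,z=34),w(D,168.0,186,z=34))
E
```

```text
d0 stand 2015 ((334.9295654296875, -450.97686767578125), (1510.807373046875, 345.4698486328125), 40.975059509277344)
wedge 583 ((467.2674865722656, 296.8416442871094), (101.17118072509766, 158.15443420410156), 80.27581787109375) [383.19622836 242.10423427  -4.88830169] [545.40821786 353.00950085  34.31138515]
[[381. 260.]
 [537. 234.]
 [554. 333.]
 [398. 360.]]
counter z -2.6335515179764206
s0 stand 4085 ((862.9772338867188, 194.6058349609375), (1051.87060546875, 314.5799865722656), 69.39364624023438)
wedge 253 ((397.8927307128906, 273.9497375488281), (111.88360595703125, 60.44487762451172), 21.15390396118164) [345.93301961 238.513037    -1.97576325] [449.20337759 305.65346827  37.23269718]
[[335. 282.]
 [357. 226.]
 [461. 266.]
 [439. 322.]]
counter z 0.020339713990531416
Lfront [678.3  75.2   0. ]
Rfront [ 619. -184.    0.]
Rrear [ 860.6 -261.     0. ]
heelnear [383.1 257.3   0. ]
heelfar [388.3 297.2   0. ]
tipnear [532.6 239.9   0. ]
tiptopfar [538.88410698 276.00701871   4.        ] heeltop [389.55970373 296.22201812  34.        ] [386.59266981 260.71972569  34.        ]
```

```bash
cat >> h.py <<'E'
from scipy.spatial.transform import Rotation as Ro
def need(pos,yaw):
    """pos target TCP world mm; yaw = world heading of tool y (mod pi). print delta in tool axes cm (current axes) and turn about tool x"""
    o=ctrl.get_obs(); R=Ro.from_rotvec(o['orientation']).as_matrix()
    print('t',round(o['t'],2),'pos',o['ee_pos'].round(1),'F',o['ft_force'].round(2),'w',o['width'].round(1),'x-axis',R[:,0].round(3))
    cur=np.arctan2(R[1,1],R[0,1]); e=(yaw-cur+np.pi/2)%np.pi-np.pi/2
    print('yaw y',cur.round(3),'turn about tool x',(-e).round(3),'q6',o['qpos'][5].round(2))
    print('delta tool cm',(R.T@(np.array(pos)-o['ee_pos'])/10).round(2)); print(R.round(3))
E
python3 - <<'E'
from h import *
from scipy.optimize import least_squares
S=[]
for f in ['d0','s0']:
    d=load(f);P,ok=cloud(d);x,y,z=P[...,0],P[...,1],P[...,2]
    for n,(c,r,lo,hi) in dict(mug=((370,380),90,60,95),kettle=((520,380),140,100,150)).items():
        m=ok&(z>lo)&(z<hi)&(np.hypot(x-c[0],y-c[1])<r); q=P[m]
        if len(q)>5:
            s=least_squares(lambda p:np.hypot(q[:,0]-p[0],q[:,1]-p[1])-p[2],[*np.median(q[:,:2],0)+0,40],loss='soft_l1').x
            print(f,n,len(q),np.percentile(q,[2,98],axis=0).round(),s.round())
    m=ok&(z>45)&(z<75)&(x>560)&(x<950)&(y>-330)&(y<150); q=P[m]
    # heading search: percentile extents
    best=min(((lambda a:(np.ptp(np.percentile(q[:,:2]@[np.cos(a),np.sin(a)],[.7,99.3]))+np.ptp(np.percentile(q[:,:2]@[-np.sin(a),np.cos(a)],[.7,99.3])),a))(a) for a in np.arange(-.6,.3,.01)))
    a=best[1]; X=q[:,:2]@[np.cos(a),np.sin(a)];Y=q[:,:2]@[-np.sin(a),np.cos(a)]
    px=np.percentile(X,[.5,1,99,99.5]);py=np.percentile(Y,[.5,1,99,99.5]);print(f,'stand a',a,px.round(),py.round(),len(q))
need([405.4,274.5,60],np.pi/2-.12)
E
```

```text
d0 mug 37 [[443. 399.  61.]
 [457. 429.  84.]] [-140944.  -55270.  151962.]
d0 kettle 238 [[624. 315. 101.]
 [645. 397. 148.]] [702. 361.  73.]
d0 stand a -0.24999999999999967 [643. 645. 900. 902.] [-151. -146.  248.  250.] 3757
s0 stand a -0.23999999999999966 [651. 652. 906. 907.] [-154. -145.  248.  249.] 5791Traceback (most recent call last):
  File "<stdin>", line 16, in <module>
  File "h.py", line 20, in need
    print('t',round(o['t'],2),'pos',o['ee_pos'].round(1),'F',o['ft_force'].round(2),'w',o['width'].round(1),'x-axis',R[:,0].round(3))
                                                                                        ^^^^^^^^^^^^^^^^
AttributeError: 'float' object has no attribute 'round'
```

```bash
sed -i "s/o\['width'\].round(1)/round(float(o['width']),1)/" h.py; python3 - <<'E'
from h import *
need([405.4,274.5,200],np.pi/2-.12)
E
```

```text
t 0.1 pos [224. 583. 230.] F [-0.19  0.3   0.12] w 88.0 x-axis [-0.    -0.001 -1.   ]
yaw y 1.204 turn about tool x -0.247 q6 -0.02
delta tool cm [  3.03 -22.29  28.  ]
[[-0.     0.359  0.933]
 [-0.001  0.933 -0.359]
 [-1.    -0.001  0.   ]]
```

>>> {"fn": "apply_moves", "kwargs": {"increments": [{"gripper": 100,"delta_pos": [0.3,-2.2,2.8],"dr": [0,0,0]},{"gripper": 100,"delta_pos": [0.3,-2.2,2.8],"dr": [0,0,0]},{"gripper": 100,"delta_pos": [0.3,-2.2,2.8],"dr": [0,0,0]},{"gripper": 100,"delta_pos": [0.3,-2.2,2.8],"dr": [0,0,0]},{"gripper": 100,"delta_pos": [0.3,-2.2,2.8],"dr": [0,0,0]}]}}

```text
t: 0.52
ee_pos: [315.6, 428.9, 215.2]
orientation: [0.287, 1.552, -0.288]
ft_force: [0.7, -0.1, 0.5]
width: 87.9
```

>>> {"fn": "apply_moves", "kwargs": {"increments": [{"gripper": 100,"delta_pos": [0.3,-2.2,2.8],"dr": [0,0,0]},{"gripper": 100,"delta_pos": [0.3,-2.2,2.8],"dr": [0,0,0]},{"gripper": 100,"delta_pos": [0.3,-2.2,2.8],"dr": [0,0,0]},{"gripper": 100,"delta_pos": [0.3,-2.2,2.8],"dr": [0,0,0]},{"gripper": 100,"delta_pos": [0.3,-2.2,2.8],"dr": [0,0,0]}]}}

```text
t: 0.93
ee_pos: [407.0, 276.0, 200.4]
orientation: [0.288, 1.552, -0.288]
ft_force: [0.7, 1.4, -0.4]
width: 87.9
```

>>> {"fn": "apply_moves", "kwargs": {"increments": [{"gripper": 75,"delta_pos": [0,0,0],"dr": [-0.08,0,0]},{"gripper": 75,"delta_pos": [0,0,0],"dr": [-0.08,0,0]},{"gripper": 75,"delta_pos": [0,0,0],"dr": [-0.087,0,0]},{"gripper": 75,"delta_pos": [0,0,0],"dr": [0,0,0]},{"gripper": 75,"delta_pos": [0,0,0],"dr": [0,0,0]}]}}

```text
t: 1.35
ee_pos: [406.5, 277.5, 200.5]
orientation: [0.096, 1.569, -0.096]
ft_force: [0.4, 0.9, -0.9]
width: 65.9
```

```bash
python3 - <<'E'
from h import *
snap('wrist','w1')
need([405.4,274.5,11],np.pi/2-.12)
E
```

```text
t 1.4 pos [406.4 277.6 200.5] F [ 0.31 -0.24 -1.4 ] w 66.0 x-axis [-0. -0. -1.]
yaw y 1.448 turn about tool x -0.002 q6 -0.87
delta tool cm [18.95 -0.32 -0.06]
[[-0.     0.122  0.993]
 [-0.     0.993 -0.122]
 [-1.    -0.    -0.   ]]
```

View pics/w1.png

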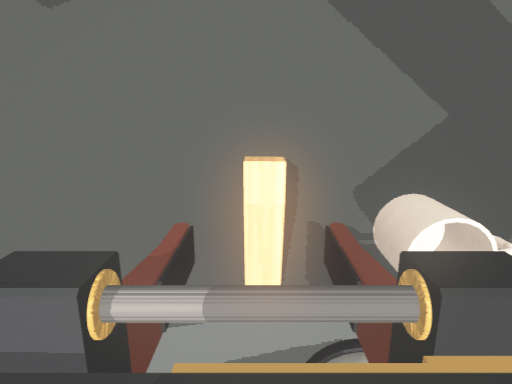

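Wrist view: the wedge lies centred between the fingers. The heel's top edge runs (245,159)–(285,159), the slope starts at row 204, and the mug is at (435,230).

```bash
python3 - <<'E'
from h import *
d=load('w1')
for p in [(244.5,161),(285.5,161),(245,204),(285,204)]: print(p,w(d,*p,z=34).round(1))
for p in [(244,157),(286,157)]: print(p,w(d,*p,z=0).round(1))
print(w(d,246,284,z=7).round(1),w(d,283,284,z=7).round(1))
E
```

```text
(244.5, 161) [386.2 265.7  34. ]
(285.5, 161) [390.8 304.   34. ]
(245, 204) [427.9 260.7  34. ]
(285, 204) [432.5 299.2  34. ]
(244, 157) [386.9 263.7   0. ]
(286, 157) [392.2 306.9   0. ]
[527.6 247.6   7. ] [532.5 288.7   7. ]
```

>>> {"fn": "apply_moves", "kwargs": {"increments": [{"gripper": 75,"delta_pos": [3,0.25,0.1],"dr": [0,0,0]},{"gripper": 75,"delta_pos": [3,0.25,0.1],"dr": [0,0,0]},{"gripper": 75,"delta_pos": [3,0,0],"dr": [0,0,0]},{"gripper": 75,"delta_pos": [3,0,0],"dr": [0,0,0]},{"gripper": 75,"delta_pos": [2,0,0],"dr": [0,0,0]}]}}

```text
t: 1.82
ee_pos: [408.1, 282.0, 58.4]
orientation: [0.094, 1.57, -0.096]
ft_force: [-0.4, 0.3, 0.7]
width: 65.7
```

>>> {"fn": "apply_moves", "kwargs": {"increments": [{"gripper": 75,"delta_pos": [1.5,0,0],"dr": [0,0,0]},{"gripper": 75,"delta_pos": [1.5,0,0],"dr": [0,0,0]},{"gripper": 75,"delta_pos": [1,0,0],"dr": [0,0,0]},{"gripper": 75,"delta_pos": [0.7,0,0],"dr": [0,0,0]},{"gripper": 75,"delta_pos": [0,0,0],"dr": [0,0,0]}]}}

```text
t: 2.23
ee_pos: [408.6, 282.1, 12.6]
orientation: [0.094, 1.57, -0.095]
ft_force: [-1.0, -1.1, -0.0]
width: 66.2
```

>>> {"fn": "apply_moves", "kwargs": {"increments": [{"gripper": 30,"delta_pos": [0,0,0],"dr": [0,0,0]},{"gripper": 30,"delta_pos": [0,0,0],"dr": [0,0,0]},{"gripper": 30,"delta_pos": [0,0,0],"dr": [0,0,0]},{"gripper": 30,"delta_pos": [0,0,0],"dr": [0,0,0]},{"gripper": 30,"delta_pos": [0,0,0],"dr": [0,0,0]}]}}

```text
t: 2.65
ee_pos: [409.6, 282.6, 14.3]
orientation: [0.095, 1.568, -0.094]
ft_force: [-0.9, 0.1, 4.3]
width: 40.2
```

```bash
python3 - <<'E'
from h import *
need([540,-20,130],np.pi/2-.245)
E
```

```text
t 2.65 pos [409.6 282.6  14.3] F [-0.87  0.15  4.33] w 40.2 x-axis [ 0.001  0.001 -1.   ]
yaw y 1.451 turn about tool x 0.125 q6 -0.87
delta tool cm [-11.57 -28.47  16.58]
[[ 0.001  0.12   0.993]
 [ 0.001  0.993 -0.12 ]
 [-1.     0.001  0.001]]
```

>>> {"fn": "apply_moves", "kwargs": {"increments": [{"gripper": 75,"delta_pos": [0,0,0],"dr": [0,0,0]},{"gripper": 75,"delta_pos": [0,0,0],"dr": [0,0,0]},{"gripper": 75,"delta_pos": [0,0,0],"dr": [0,0,0]},{"gripper": 75,"delta_pos": [-3,0,0],"dr": [0,0,0]},{"gripper": 75,"delta_pos": [-3,0,0],"dr": [0,0,0]}]}}

```text
t: 3.07
ee_pos: [407.7, 281.4, 72.8]
orientation: [0.092, 1.573, -0.096]
ft_force: [-0.2, -0.2, -0.6]
width: 65.6
```

>>> {"fn": "apply_moves", "kwargs": {"increments": [{"gripper": 75,"delta_pos": [-3,0,0],"dr": [0.12,0,0]},{"gripper": 75,"delta_pos": [0,0,0],"dr": [0.12,0,0]},{"gripper": 75,"delta_pos": [0,0,0],"dr": [0.12,0,0]},{"gripper": 75,"delta_pos": [0,0,0],"dr": [0.12,0,0]},{"gripper": 75,"delta_pos": [0,0,0],"dr": [0.12,0,0]}]}}

```text
t: 3.48
ee_pos: [409.1, 282.4, 104.0]
orientation: [0.568, 1.495, -0.567]
ft_force: [0.8, 0.4, -0.1]
width: 65.3
```

>>> {"fn": "apply_moves", "kwargs": {"increments": [{"gripper": 75,"delta_pos": [0,0,0],"dr": [0.12,0,0]},{"gripper": 75,"delta_pos": [0,0,0],"dr": [0.12,0,0]},{"gripper": 75,"delta_pos": [0,0,0],"dr": [0.12,0,0]},{"gripper": 75,"delta_pos": [0,0,0],"dr": [0.12,0,0]},{"gripper": 75,"delta_pos": [0,0,0],"dr": [0.12,0,0]}]}}

```text
t: 3.9
ee_pos: [409.0, 282.2, 103.6]
orientation: [1.027, 1.315, -1.027]
ft_force: [0.2, -0.7, -0.5]
width: 66.2
```

>>> {"fn": "apply_moves", "kwargs": {"increments": [{"gripper": 75,"delta_pos": [0,0,0],"dr": [0.12,0,0]},{"gripper": 75,"delta_pos": [0,0,0],"dr": [0.12,0,0]},{"gripper": 75,"delta_pos": [0,0,0],"dr": [0.12,0,0]},{"gripper": 75,"delta_pos": [0,0,0],"dr": [0.12,0,0]},{"gripper": 75,"delta_pos": [0,0,0],"dr": [0.12,0,0]}]}}

```text
t: 4.32
ee_pos: [409.0, 282.3, 103.6]
orientation: [1.465, 1.02, -1.466]
ft_force: [-0.6, 0.2, -0.4]
width: 65.8
```

>>> {"fn": "apply_moves", "kwargs": {"increments": [{"gripper": 75,"delta_pos": [0,0,0],"dr": [0.12,0,0]},{"gripper": 75,"delta_pos": [0,0,0],"dr": [0.12,0,0]},{"gripper": 75,"delta_pos": [0,0,0],"dr": [0.12,0,0]},{"gripper": 75,"delta_pos": [0,0,0],"dr": [0.12,0,0]},{"gripper": 75,"delta_pos": [0,0,0],"dr": [0.12,0,0]}]}}

```text
t: 4.73
ee_pos: [409.0, 282.3, 103.6]
orientation: [1.869, 0.594, -1.87]
ft_force: [0.4, -1.0, 0.6]
width: 65.8
```

>>> {"fn": "apply_moves", "kwargs": {"increments": [{"gripper": 75,"delta_pos": [0,0,0],"dr": [0.12,0,0]},{"gripper": 75,"delta_pos": [0,0,0],"dr": [0.12,0,0]},{"gripper": 75,"delta_pos": [0,0,0],"dr": [0.12,0,0]},{"gripper": 75,"delta_pos": [0,0,0],"dr": [0.12,0,0]},{"gripper": 75,"delta_pos": [0,0,0],"dr": [0.12,0,0]}]}}

```text
t: 5.15
ee_pos: [409.0, 282.3, 103.6]
orientation: [2.213, 0.017, -2.214]
ft_force: [1.1, 0.4, 0.5]
width: 65.7
```

```bash
python3 - <<'E'
from h import *
need([409.6,282.6,15],np.pi/2-.12)
d=load('w1');R=cv2.Rodrigues(d['rvec'])[0];print('cam at w1',-R.T@d['tvec'].ravel(),R[2])
E
```

```text
t 5.15 pos [409.  282.3 103.6] F [1.1  0.36 0.47] w 65.7 x-axis [-0. -0. -1.]
yaw y -1.555 turn about tool x 0.136 q6 2.14
delta tool cm [ 8.86 -0.03 -0.06]
[[-0.     0.016 -1.   ]
 [-0.    -1.    -0.016]
 [-1.     0.     0.   ]]
cam at w1 [339.85719431 285.36080668 353.6768439 ] [ 0.24356155 -0.03067326 -0.96940029]
```

>>> {"fn": "apply_moves", "kwargs": {"increments": [{"gripper": 75,"delta_pos": [1,0,0],"dr": [0.07,0,0]},{"gripper": 75,"delta_pos": [1,0,0],"dr": [0.066,0,0]},{"gripper": 75,"delta_pos": [2.5,0,0],"dr": [0,0,0]},{"gripper": 75,"delta_pos": [2.3,0,0],"dr": [0,0,0]},{"gripper": 75,"delta_pos": [2,0,0],"dr": [0,0,0]}]}}

```text
t: 5.57
ee_pos: [409.0, 282.3, 14.6]
orientation: [-2.163, 0.124, 2.163]
ft_force: [-1.1, 0.1, -0.2]
width: 65.6
```

>>> {"fn": "apply_moves", "kwargs": {"increments": [{"gripper": 75,"delta_pos": [0,0,0],"dr": [0,0,0]},{"gripper": 30,"delta_pos": [0,0,0],"dr": [0,0,0]},{"gripper": 30,"delta_pos": [0,0,0],"dr": [0,0,0]},{"gripper": 30,"delta_pos": [0,0,0],"dr": [0,0,0]},{"gripper": 30,"delta_pos": [0,0,0],"dr": [0,0,0]}]}}

```text
t: 5.98
ee_pos: [409.9, 282.8, 16.9]
orientation: [-2.164, 0.122, 2.16]
ft_force: [-0.2, -1.1, 0.0]
width: 42.6
```

>>> {"fn": "apply_moves", "kwargs": {"increments": [{"gripper": 30,"delta_pos": [0,0,0],"dr": [0,0,0]},{"gripper": 30,"delta_pos": [0,0,0],"dr": [0,0,0]},{"gripper": 30,"delta_pos": [-1,0,0],"dr": [0,0,0]},{"gripper": 30,"delta_pos": [-2,0,0],"dr": [0,0,0]},{"gripper": 30,"delta_pos": [-2,0,0],"dr": [0,0,0]}]}}

```text
t: 6.4
ee_pos: [408.5, 281.9, 66.4]
orientation: [-2.162, 0.125, 2.165]
ft_force: [0.1, -0.0, -0.8]
width: 39.7
```

```bash
python3 - <<'E'
from h import *
need([525,-20,65],np.pi/2-.245)
E
```

```text
t 6.4 pos [408.5 281.9  66.4] F [ 0.12 -0.02 -0.84] w 39.7 x-axis [-0.001 -0.001 -1.   ]
yaw y -1.685 turn about tool x 0.131 q6 2.27
delta tool cm [  0.15  28.67 -15.01]
[[-0.001 -0.114 -0.993]
 [-0.001 -0.993  0.114]
 [-1.     0.001  0.001]]
```

>>> {"fn": "apply_moves", "kwargs": {"increments": [{"gripper": 30,"delta_pos": [0,2.85,-1.18],"dr": [0,0,0]},{"gripper": 30,"delta_pos": [0,2.85,-1.18],"dr": [0,0,0]},{"gripper": 30,"delta_pos": [0,2.85,-1.18],"dr": [0,0,0]},{"gripper": 30,"delta_pos": [0,2.85,-1.18],"dr": [0,0,0]},{"gripper": 30,"delta_pos": [0,2.85,-1.18],"dr": [0,0,0]}]}}

```text
t: 6.82
ee_pos: [451.7, 132.8, 66.5]
orientation: [-2.163, 0.123, 2.162]
ft_force: [-0.6, -1.1, -1.4]
width: 40.1
```

>>> {"fn": "apply_moves", "kwargs": {"increments": [{"gripper": 30,"delta_pos": [0,2.85,-1.18],"dr": [0,0,0]},{"gripper": 30,"delta_pos": [0,2.85,-1.18],"dr": [0,0,0]},{"gripper": 30,"delta_pos": [0,2.85,-1.18],"dr": [0,0,0]},{"gripper": 30,"delta_pos": [0,2.85,-1.18],"dr": [0,0,0]},{"gripper": 30,"delta_pos": [0,2.85,-1.18],"dr": [0,0,0]}]}}

```text
t: 7.23
ee_pos: [494.1, -15.8, 66.5]
orientation: [-2.163, 0.124, 2.162]
ft_force: [1.0, -0.0, -1.4]
width: 39.8
```

>>> {"fn": "apply_moves", "kwargs": {"increments": [{"gripper": 30,"delta_pos": [0,0,0],"dr": [0.066,0,0]},{"gripper": 30,"delta_pos": [0,0,0],"dr": [0.065,0,0]},{"gripper": 30,"delta_pos": [0,0,0],"dr": [0,0,0]},{"gripper": 30,"delta_pos": [0,0,0],"dr": [0,0,0]},{"gripper": 30,"delta_pos": [0,0,0],"dr": [0,0,0]}]}}

```text
t: 7.65
ee_pos: [493.9, -14.0, 66.1]
orientation: [-2.093, 0.255, 2.092]
ft_force: [0.1, -0.4, -1.1]
width: 39.9
```

```bash
python3 - <<'E'
from h import *
snap('wrist','w2')
need([493,-15,66],np.pi/2-.245)
E
```

```text
t 7.7 pos [493.8 -13.9  66. ] F [ 0.1   0.78 -1.91] w 39.8 x-axis [ 0.  0. -1.]
yaw y -1.814 turn about tool x 0.002 q6 1.76
delta tool cm [-0.    0.13  0.05]
[[ 0.    -0.241 -0.971]
 [ 0.    -0.971  0.241]
 [-1.    -0.    -0.   ]]
```

View pics/w2.png

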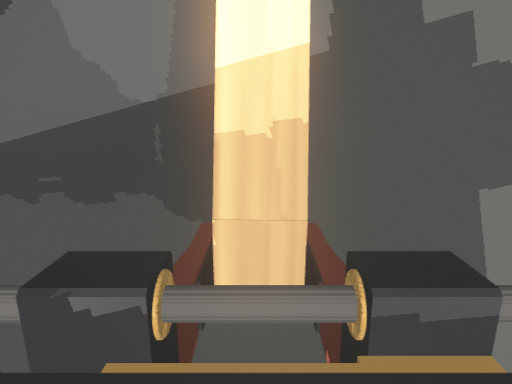

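The wrist view shows only the held wedge: the slope starts at row 220 and its edges are at columns 213 and 310. The stand is out of frame. I'll rise above the stand front so both cheeks come into view.

>>> {"fn": "apply_moves", "kwargs": {"increments": [{"gripper": 30,"delta_pos": [-3,0,0],"dr": [0,0,0]},{"gripper": 30,"delta_pos": [-3,0,-1],"dr": [0,0,0]},{"gripper": 30,"delta_pos": [-2.5,0,-2.5],"dr": [0,0,0]},{"gripper": 30,"delta_pos": [-2.5,0,-2.5],"dr": [0,0,0]},{"gripper": 30,"delta_pos": [-2.5,0,-2.5],"dr": [0,0,0]}]}}

```text
t: 8.12
ee_pos: [576.9, -34.4, 202.4]
orientation: [-2.093, 0.255, 2.092]
ft_force: [1.2, -0.8, -1.2]
width: 40.0
```

>>> {"fn": "apply_moves", "kwargs": {"increments": [{"gripper": 30,"delta_pos": [-2,0,-2.5],"dr": [0,0,0]},{"gripper": 30,"delta_pos": [0,0,0],"dr": [0,0,0]},{"gripper": 30,"delta_pos": [0,0,0],"dr": [0,0,0]},{"gripper": 30,"delta_pos": [0,0,0],"dr": [0,0,0]},{"gripper": 30,"delta_pos": [0,0,0],"dr": [0,0,0]}]}}

```text
t: 8.53
ee_pos: [598.5, -40.3, 219.0]
orientation: [-2.088, 0.257, 2.096]
ft_force: [0.2, 1.0, -2.3]
width: 40.1
```

```bash
python3 - <<'E'
from h import *
d=snap('wrist','w3')
cv2.imwrite('pics/w3.png',cv2.resize(d['img'][:,:,::-1],(800,600),interpolation=2))
need([493,-15,66],np.pi/2-.245)
E
```

```text
t 8.58 pos [598.7 -40.4 219.1] F [-0.49 -0.34 -0.72] w 40.0 x-axis [-0.004  0.    -1.   ]
yaw y -1.815 turn about tool x 0.001 q6 1.73
delta tool cm [15.35  0.08 10.81]
[[-0.004 -0.242 -0.97 ]
 [ 0.    -0.97   0.242]
 [-1.     0.001  0.003]]
```

View pics/w3.png

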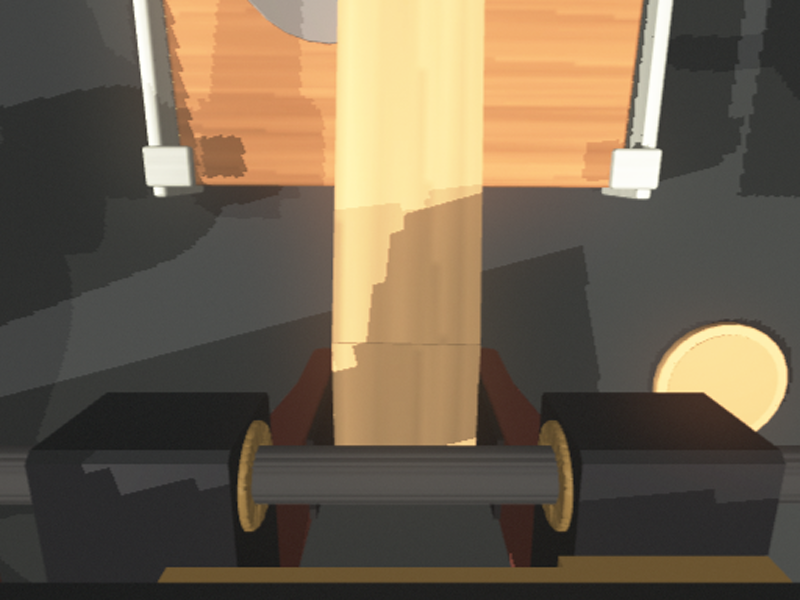

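Now both cheeks are visible. The lug front corners are at (145,186)/(193,185) on the left and (612,188)/(660,188) on the right, and the board front edge runs (205,185) to (605,187). The wedge edges are at columns 332/482 at row 343.

```bash
python3 - <<'E'
from h import *
d=load('w3'); k=1/1.5625
def W(u,v,z): return w(d,(u+.5)*k-.5,(v+.5)*k-.5,z)
pts=dict(lugLo=(145,186,68),lugLi=(193,185,68),lugRi=(612,188,68),lugRo=(660,188,68),bL=(205,185,46),bR=(605,187,46),chLf=(150,147,60),chL0=(135,0,60),chRf=(657,147,60),chR0=(672,0,60),
 wL=(332,343,237.6),wR=(482,343,237.6))
P={n:W(*p) for n,p in pts.items()}
for n,p in P.items(): print(n,p.round(1))
def hd(a,b): e=P[b]-P[a]; return np.hypot(*e[:2]).round(1), np.arctan2(e[1],e[0]).round(3)
print('lug',hd('lugRo','lugLo'),hd('lugRi','lugLi'),'board',hd('bR','bL'),'cheeks',hd('chLf','chL0'),hd('chRf','chR0'),'chw',hd('chRf','chLf'))
print('mid lug',(P['lugLo']+P['lugRo'])/2,(P['bL']+P['bR'])/2,(P['chLf']+P['chRf'])/2)
print('wedge mid',(P['wL']+P['wR'])/2,hd('wR','wL'))
# raw depth
for n,(u,v) in dict(lug=(168,165),lugR=(636,168),board=(260,170),boardR=(560,170),cnt=(250,260),wheel=(400,400)).items(): print(n,w(d,round(u*k),round(v*k)).round(1))
E
```

```text
lugLo [687.9  85.1  68. ]
lugLi [682.   59.1  68. ]
lugRi [ 624.5 -166.3   68. ]
lugRo [ 618.1 -192.2   68. ]
bL [681.7  60.5  46. ]
bR [ 623.3 -170.2   46. ]
chLf [708.   78.5  60. ]
chL0 [779.7  59.8  60. ]
chRf [ 639.8 -196.9   60. ]
chR0 [ 711.9 -214.    60. ]
wL [624.1 -27.5 237.6]
wR [614.6 -66.  237.6]
lug (np.float64(285.9), np.float64(1.324)) (np.float64(232.5), np.float64(1.321)) board (np.float64(238.0), np.float64(1.323)) cheeks (np.float64(74.1), np.float64(-0.255)) (np.float64(74.2), np.float64(-0.232)) chw (np.float64(283.7), np.float64(1.328))
mid lug [653.01933349 -53.55480391  68.        ] [652.50557087 -54.85158029  46.        ] [673.86575152 -59.22484019  60.        ]
wedge mid [619.33709471 -46.74653934 237.6       ] (np.float64(39.6), np.float64(1.328))
lug [694.9  68.5  67.8]
lugR [ 631.4 -181.2   66.9]
board [681.9  26.7  45. ]
boardR [ 639.2 -145.7   45.8]
cnt [628.   63.6  -1.3]
wheel [603.1 -40.8 235.8]
```

>>> {"fn": "apply_moves", "kwargs": {"increments": [{"gripper": 30,"delta_pos": [0,-0.1,2.5],"dr": [0,0,0]},{"gripper": 30,"delta_pos": [0,0,2.6],"dr": [0,0,0]},{"gripper": 30,"delta_pos": [0,0,2.5],"dr": [0,0,0]},{"gripper": 30,"delta_pos": [0,0,2.5],"dr": [0,0,0]},{"gripper": 30,"delta_pos": [2,0,0],"dr": [0,0,0]}]}}

```text
t: 9.0
ee_pos: [499.2, -14.5, 202.0]
orientation: [-2.091, 0.257, 2.092]
ft_force: [0.8, 0.3, -1.3]
width: 39.5
```

>>> {"fn": "apply_moves", "kwargs": {"increments": [{"gripper": 30,"delta_pos": [3.5,0,0],"dr": [0,0,0]},{"gripper": 30,"delta_pos": [3.5,0,0],"dr": [0,0,0]},{"gripper": 30,"delta_pos": [3.5,0,0],"dr": [0,0,0]},{"gripper": 30,"delta_pos": [3,0,0],"dr": [0,0,0]},{"gripper": 30,"delta_pos": [2,0,0],"dr": [0,0,0]}]}}

```text
t: 9.42
ee_pos: [500.0, -15.1, 42.6]
orientation: [-2.086, 0.258, 2.096]
ft_force: [-0.4, 0.1, -0.9]
width: 40.0
```

>>> {"fn": "apply_moves", "kwargs": {"increments": [{"gripper": 30,"delta_pos": [0.7,0,0],"dr": [0,0,0]},{"gripper": 30,"delta_pos": [0.3,0,0],"dr": [0,0,0]},{"gripper": 30,"delta_pos": [0,0,0],"dr": [0,0,0]},{"gripper": 30,"delta_pos": [0,0,0],"dr": [0,0,0]},{"gripper": 30,"delta_pos": [0,0,0],"dr": [0,0,0]}]}}

```text
t: 9.83
ee_pos: [503.8, -15.5, 37.0]
orientation: [-2.094, 0.257, 2.089]
ft_force: [-0.9, 0.2, 0.4]
width: 40.0
```

```bash
python3 - <<'E'
from h import *
need([0,0,16],np.pi/2-.247)
E
```

```text
t 9.83 pos [503.8 -15.5  37. ] F [-0.86  0.19  0.39] w 40.0 x-axis [ 0.002 -0.    -1.   ]
yaw y -1.816 turn about tool x 0.002 q6 1.76
delta tool cm [ 1.98 10.73 49.26]
[[ 0.002 -0.243 -0.97 ]
 [-0.    -0.97   0.243]
 [-1.    -0.    -0.002]]
```

```bash
python3 - <<'E'
from h import *
d=snap('side','d2')['img'][:,:,::-1]; e=snap('scene','s2')['img'][:,:,::-1]
o=np.vstack([cv2.resize(d[130:220,190:350],(640,300),interpolation=2)[:, :],cv2.resize(e[165:240,190:350],(640,300),interpolation=2)])
cv2.imwrite('pics/c2.png',o); need([0,0,16],1.324)
E
```

```text
t 9.93 pos [503.7 -15.5  36.9] F [-0.16 -0.42 -0.65] w 40.4 x-axis [ 0.002 -0.    -1.   ]
yaw y -1.816 turn about tool x 0.002 q6 1.76
delta tool cm [ 1.97 10.73 49.25]
[[ 0.002 -0.243 -0.97 ]
 [-0.    -0.97   0.243]
 [-1.    -0.    -0.002]]
```

View pics/c2.png

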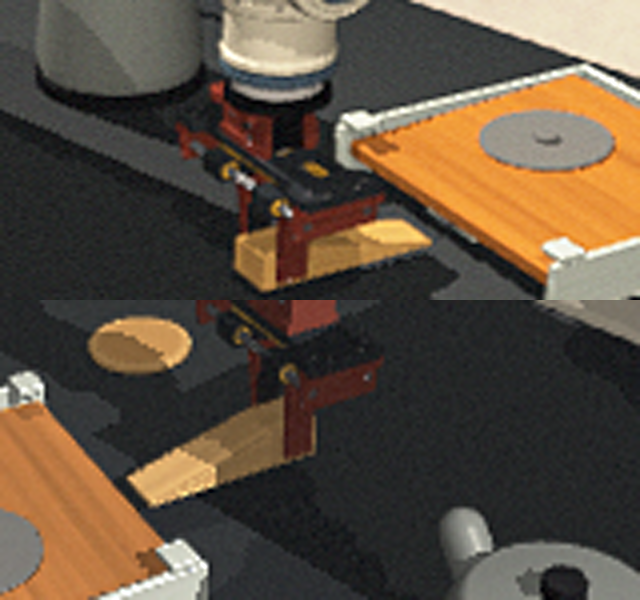

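Views c2 (side and scene crops) show the wedge held level, with its tip just short of the board's front middle and pointing straight in. I'll lower it to touch.

>>> {"fn": "apply_moves", "kwargs": {"increments": [{"gripper": 30,"delta_pos": [0.8,0,0],"dr": [0,0,0]},{"gripper": 30,"delta_pos": [0.6,0,0],"dr": [0,0,0]},{"gripper": 30,"delta_pos": [0.3,0,0],"dr": [0,0,0]},{"gripper": 30,"delta_pos": [0,0,0],"dr": [0,0,0]},{"gripper": 30,"delta_pos": [0,0,0],"dr": [0,0,0]}]}}

```text
t: 10.35
ee_pos: [502.5, -15.4, 18.2]
orientation: [-2.09, 0.258, 2.092]
ft_force: [0.3, -0.8, -1.2]
width: 39.9
```

>>> {"fn": "apply_moves", "kwargs": {"increments": [{"gripper": 30,"delta_pos": [0.1,0,0],"dr": [0,0,0]},{"gripper": 30,"delta_pos": [0,0,0],"dr": [0,0,0]},{"gripper": 30,"delta_pos": [0,0,0],"dr": [0,0,0]},{"gripper": 30,"delta_pos": [0,0,0],"dr": [0,0,0]},{"gripper": 30,"delta_pos": [0,0,0],"dr": [0,0,0]}]}}

```text
t: 10.77
ee_pos: [503.0, -15.4, 17.8]
orientation: [-2.091, 0.258, 2.091]
ft_force: [0.1, 0.8, -0.5]
width: 39.8
```

>>> {"fn": "apply_moves", "kwargs": {"increments": [{"gripper": 30,"delta_pos": [0.1,0,0],"dr": [0,0,0]},{"gripper": 30,"delta_pos": [0,0,0],"dr": [0,0,0]},{"gripper": 30,"delta_pos": [0,0,0],"dr": [0,0,0]},{"gripper": 30,"delta_pos": [0,0,0],"dr": [0,0,0]},{"gripper": 30,"delta_pos": [0,0,0],"dr": [0,0,0]}]}}

```text
t: 11.18
ee_pos: [503.1, -15.5, 16.8]
orientation: [-2.092, 0.258, 2.091]
ft_force: [0.1, 0.2, 1.1]
width: 39.7
```

>>> {"fn": "apply_moves", "kwargs": {"increments": [{"gripper": 60,"delta_pos": [0,0,0],"dr": [0,0,0]},{"gripper": 60,"delta_pos": [0,0,0],"dr": [0,0,0]},{"gripper": 60,"delta_pos": [0,0,0],"dr": [0,0,0]},{"gripper": 60,"delta_pos": [0,0,0],"dr": [0,0,0]},{"gripper": 60,"delta_pos": [0,0,0],"dr": [0,0,0]}]}}

```text
t: 11.6
ee_pos: [502.8, -15.4, 16.6]
orientation: [-2.091, 0.258, 2.091]
ft_force: [0.2, 0.6, -0.1]
width: 52.9
```

>>> {"fn": "apply_moves", "kwargs": {"increments": [{"gripper": 30,"delta_pos": [0,0,0],"dr": [0,0,0]},{"gripper": 30,"delta_pos": [0,0,0],"dr": [0,0,0]},{"gripper": 30,"delta_pos": [0,0,0],"dr": [0,0,0]},{"gripper": 30,"delta_pos": [0,0,0],"dr": [0,0,0]},{"gripper": 30,"delta_pos": [0,0,0],"dr": [0,0,0]}]}}

```text
t: 12.02
ee_pos: [502.9, -15.5, 16.7]
orientation: [-2.091, 0.258, 2.091]
ft_force: [-0.3, 0.3, -0.8]
width: 40.0
```

>>> {"fn": "apply_moves", "kwargs": {"increments": [{"gripper": 30,"delta_pos": [0,0,-0.8],"dr": [0,0,0]},{"gripper": 30,"delta_pos": [0,0,-0.8],"dr": [0,0,0]},{"gripper": 30,"delta_pos": [0,0,-0.8],"dr": [0,0,0]},{"gripper": 30,"delta_pos": [0,0,-0.8],"dr": [0,0,0]},{"gripper": 30,"delta_pos": [0,0,-0.8],"dr": [0,0,0]}]}}

```text
t: 12.43
ee_pos: [542.6, -25.4, 16.6]
orientation: [-2.091, 0.258, 2.091]
ft_force: [-0.6, 0.4, 1.4]
width: 39.9
```

```bash
cat >> h.py <<'E'
def rel():
    from time import sleep
    o=ctrl.get_obs(); a=-.247;c,s=np.cos(a),np.sin(a);d=o['ee_pos'][:2]-[664.3,-56.8]
    f=o['ft_force']; print('t',round(o['t'],2),'TCP stand x',round(d@[c,s],1),'y',round(d@[-s,c],1),'z',o['ee_pos'][2].round(1),'push',round(-(f[:2]@[c,s]),2),'lat',round(f[:2]@[-s,c],2),'Fz',f[2].round(2),'M',o['moment'].round(2))
E
python3 - <<'E'
from h import *
rel(); need([0,0,0],1.324)
E
```

```text
t 12.43 TCP stand x -125.7 y 0.7 z 16.6 push 0.7 lat 0.27 Fz 1.37 M [ 0.07  0.33 -0.05]
t 12.43 pos [542.6 -25.4  16.6] F [-0.61  0.44  1.37] w 39.9 x-axis [-0.  0. -1.]
yaw y -1.816 turn about tool x 0.001 q6 1.75
delta tool cm [ 1.67 10.71 53.25]
[[-0.    -0.243 -0.97 ]
 [ 0.    -0.97   0.243]
 [-1.     0.     0.   ]]
```

>>> {"fn": "apply_moves", "kwargs": {"increments": [{"gripper": 30,"delta_pos": [0,0,-0.3],"dr": [0,0,0]},{"gripper": 30,"delta_pos": [0,0,-0.3],"dr": [0,0,0]},{"gripper": 30,"delta_pos": [0,0,-0.3],"dr": [0,0,0]},{"gripper": 30,"delta_pos": [0,0,-0.3],"dr": [0,0,0]},{"gripper": 30,"delta_pos": [0,0,-0.3],"dr": [0,0,0]}]}}

```text
t: 12.85
ee_pos: [556.3, -28.8, 16.6]
orientation: [-2.091, 0.258, 2.091]
ft_force: [-0.3, -0.1, 0.8]
width: 40.2
```

>>> {"fn": "apply_moves", "kwargs": {"increments": [{"gripper": 30,"delta_pos": [0,0,-0.3],"dr": [0,0,0]},{"gripper": 30,"delta_pos": [0,0,-0.3],"dr": [0,0,0]},{"gripper": 30,"delta_pos": [0,0,-0.3],"dr": [0,0,0]},{"gripper": 30,"delta_pos": [0,0,-0.3],"dr": [0,0,0]},{"gripper": 30,"delta_pos": [0,0,-0.3],"dr": [0,0,0]}]}}

```text
t: 13.27
ee_pos: [571.1, -32.5, 16.7]
orientation: [-2.091, 0.258, 2.091]
ft_force: [-1.1, 0.4, 0.7]
width: 39.9
```

>>> {"fn": "apply_moves", "kwargs": {"increments": [{"gripper": 30,"delta_pos": [0,0,-0.2],"dr": [0,0,0]},{"gripper": 30,"delta_pos": [0,0,-0.2],"dr": [0,0,0]},{"gripper": 30,"delta_pos": [0,0,-0.2],"dr": [0,0,0]},{"gripper": 30,"delta_pos": [0,0,-0.2],"dr": [0,0,0]},{"gripper": 30,"delta_pos": [0,0,-0.2],"dr": [0,0,0]}]}}

```text
t: 13.68
ee_pos: [579.0, -34.6, 16.6]
orientation: [-2.087, 0.258, 2.095]
ft_force: [-5.8, 1.4, 6.2]
width: 40.0
```

```bash
python3 -c "
from h import *
rel()"
```

```text
t 13.68 TCP stand x -88.2 y 0.6 z 16.6 push 6.0 lat -0.08 Fz 6.23 M [0.13 1.02 0.03]
```

>>> {"fn": "apply_moves", "kwargs": {"increments": [{"gripper": 65,"delta_pos": [0,0,0],"dr": [0,0,0]},{"gripper": 65,"delta_pos": [0,0,0],"dr": [0,0,0]},{"gripper": 65,"delta_pos": [0,0,0],"dr": [0,0,0]},{"gripper": 65,"delta_pos": [-2,0,0],"dr": [0,0,0]},{"gripper": 65,"delta_pos": [-3,0,0],"dr": [0,0,0]}]}}

```text
t: 14.1
ee_pos: [578.5, -34.7, 64.7]
orientation: [-2.086, 0.258, 2.097]
ft_force: [-0.1, -0.3, 0.9]
width: 56.4
```

>>> {"fn": "apply_moves", "kwargs": {"increments": [{"gripper": 65,"delta_pos": [0,0,2.5],"dr": [0,0,0]},{"gripper": 0,"delta_pos": [0,0,2.5],"dr": [0,0,0]},{"gripper": 0,"delta_pos": [0,0,0],"dr": [0,0,0]},{"gripper": 0,"delta_pos": [0,0,0],"dr": [0,0,0]},{"gripper": 0,"delta_pos": [0,0,0],"dr": [0,0,0]}]}}

```text
t: 14.52
ee_pos: [533.1, -22.8, 67.0]
orientation: [-2.093, 0.258, 2.089]
ft_force: [0.1, 0.4, -0.1]
width: 33.5
```

>>> {"fn": "apply_moves", "kwargs": {"increments": [{"gripper": 0,"delta_pos": [0,0,0],"dr": [0,0,0]},{"gripper": 0,"delta_pos": [0,0,0],"dr": [0,0,0]},{"gripper": 0,"delta_pos": [2.5,0,0],"dr": [0,0,0]},{"gripper": 0,"delta_pos": [2,0,0],"dr": [0,0,0]},{"gripper": 0,"delta_pos": [0.8,0,0],"dr": [0,0,0]}]}}

```text
t: 14.93
ee_pos: [531.4, -22.8, 11.6]
orientation: [-2.089, 0.258, 2.093]
ft_force: [-0.8, 0.1, 0.1]
width: 1.3
```

```bash
python3 - <<'E'
from h import *
rel(); need([0,0,0],1.324)
e=snap('scene','s3')['img'][:,:,::-1]; d=snap('side','d3')['img'][:,:,::-1]
o=np.vstack([cv2.resize(d[130:220,190:350],(640,300),interpolation=2)[:, :],cv2.resize(e[165:240,190:350],(640,300),interpolation=2)])
cv2.imwrite('pics/c3.png',o)
E
```

```text
t 14.93 TCP stand x -137.2 y 0.5 z 11.6 push 0.82 lat -0.09 Fz 0.06 M [-0.    0.19  0.04]
t 14.93 pos [531.4 -22.8  11.6] F [-0.81  0.11  0.06] w 1.3 x-axis [-0.002  0.    -1.   ]
yaw y -1.816 turn about tool x 0.001 q6 1.75
delta tool cm [ 1.28 10.69 52.1 ]
[[-0.002 -0.243 -0.97 ]
 [ 0.    -0.97   0.243]
 [-1.     0.     0.002]]
```

View pics/c3.png

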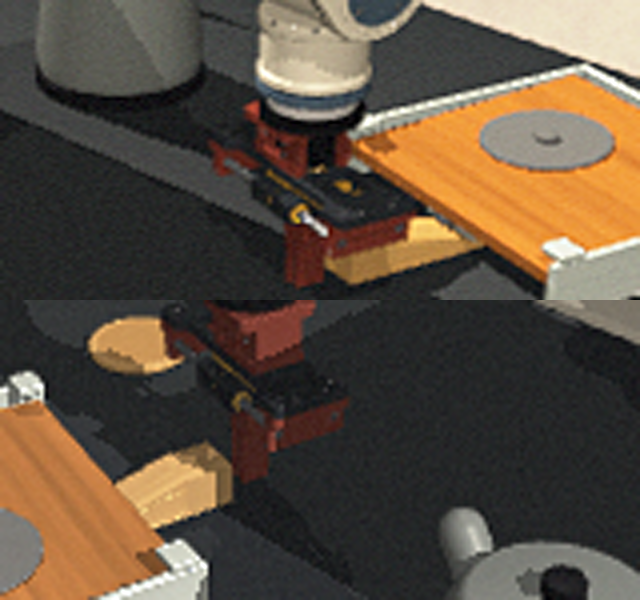

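Side and scene crops: the wedge lies flat with its thin end under the middle of the board front. The closed fingers are just behind the heel. Now I'll push.

>>> {"fn": "apply_moves", "kwargs": {"increments": [{"gripper": 0,"delta_pos": [0,0,-0.4],"dr": [0,0,0]},{"gripper": 0,"delta_pos": [0,0,-0.4],"dr": [0,0,0]},{"gripper": 0,"delta_pos": [0,0,-0.4],"dr": [0,0,0]},{"gripper": 0,"delta_pos": [0,0,-0.3],"dr": [0,0,0]},{"gripper": 0,"delta_pos": [0,0,-0.2],"dr": [0,0,0]}]}}

```text
t: 15.45
ee_pos: [548.4, -26.9, 14.2]
orientation: [-2.09, 0.258, 2.092]
ft_force: [-5.4, 1.0, 3.1]
width: 0.1
```

>>> {"fn": "apply_moves", "kwargs": {"increments": [{"gripper": 0,"delta_pos": [0,0,-0.2],"dr": [0,0,0]},{"gripper": 0,"delta_pos": [0,0,-0.2],"dr": [0,0,0]},{"gripper": 0,"delta_pos": [0,0,-0.2],"dr": [0,0,0]},{"gripper": 0,"delta_pos": [0,0,-0.2],"dr": [0,0,0]},{"gripper": 0,"delta_pos": [0,0,-0.2],"dr": [0,0,0]}]}}

```text
t: 15.87
ee_pos: [557.9, -29.3, 13.6]
orientation: [-2.09, 0.258, 2.092]
ft_force: [-4.6, 0.8, 3.3]
width: -0.0
```

>>> {"fn": "apply_moves", "kwargs": {"increments": [{"gripper": 0,"delta_pos": [0,0,-0.2],"dr": [0,0,0]},{"gripper": 0,"delta_pos": [0,0,-0.2],"dr": [0,0,0]},{"gripper": 0,"delta_pos": [0,0,-0.2],"dr": [0,0,0]},{"gripper": 0,"delta_pos": [0,0,-0.2],"dr": [0,0,0]},{"gripper": 0,"delta_pos": [0,0,-0.2],"dr": [0,0,0]}]}}

```text
t: 16.28
ee_pos: [568.1, -31.8, 13.6]
orientation: [-2.091, 0.258, 2.091]
ft_force: [-4.9, 1.7, 1.2]
width: -0.1
```

```bash
python3 -c "
from h import *
rel()"
```

```text
t 16.28 TCP stand x -99.4 y 0.7 z 13.6 push 5.21 lat 0.44 Fz 1.22 M [0.22 0.82 0.01]
```

>>> {"fn": "apply_moves", "kwargs": {"increments": [{"gripper": 0,"delta_pos": [0,0,-0.1],"dr": [0,0,0]},{"gripper": 0,"delta_pos": [0,0,-0.1],"dr": [0,0,0]},{"gripper": 0,"delta_pos": [0,0,-0.1],"dr": [0,0,0]},{"gripper": 0,"delta_pos": [0,0,-0.1],"dr": [0,0,0]},{"gripper": 0,"delta_pos": [0,0,0],"dr": [0,0,0]}]}}

```text
t: 16.7
ee_pos: [572.1, -32.7, 13.6]
orientation: [-2.092, 0.258, 2.091]
ft_force: [-2.0, 0.3, 0.6]
width: 0.6
```

```bash
python3 -c "
from h import *
rel()"
```

```text
t 16.7 TCP stand x -95.3 y 0.8 z 13.6 push 1.98 lat -0.15 Fz 0.62 M [ 0.15  0.56 -0.04]
```

>>> {"fn": "apply_moves", "kwargs": {"increments": [{"gripper": 0,"delta_pos": [0,0,-0.08],"dr": [0,0,0]},{"gripper": 0,"delta_pos": [0,0,-0.08],"dr": [0,0,0]},{"gripper": 0,"delta_pos": [0,0,-0.08],"dr": [0,0,0]},{"gripper": 0,"delta_pos": [0,0,-0.08],"dr": [0,0,0]},{"gripper": 0,"delta_pos": [0,0,-0.08],"dr": [0,0,0]}]}}

```text
t: 17.12
ee_pos: [575.7, -33.7, 13.6]
orientation: [-2.091, 0.258, 2.091]
ft_force: [-3.8, 0.8, 0.1]
width: 0.4
```

```bash
python3 -c "
from h import *
rel()"
```

```text
t 17.12 TCP stand x -91.6 y 0.8 z 13.6 push 3.84 lat -0.14 Fz 0.05 M [0.12 0.69 0.02]
```

>>> {"fn": "apply_moves", "kwargs": {"increments": [{"gripper": 0,"delta_pos": [0,0,-0.08],"dr": [0,0,0]},{"gripper": 0,"delta_pos": [0,0,-0.08],"dr": [0,0,0]},{"gripper": 0,"delta_pos": [0,0,-0.08],"dr": [0,0,0]},{"gripper": 0,"delta_pos": [0,0,-0.08],"dr": [0,0,0]},{"gripper": 0,"delta_pos": [0,0,-0.08],"dr": [0,0,0]}]}}

```text
t: 17.53
ee_pos: [579.6, -34.6, 13.6]
orientation: [-2.091, 0.258, 2.091]
ft_force: [-4.0, 0.5, -1.0]
width: 0.4
```

```bash
python3 -c "
from h import *
rel()"
```

```text
t 17.53 TCP stand x -87.5 y 0.8 z 13.6 push 4.01 lat -0.53 Fz -0.99 M [ 0.16  0.67 -0.  ]
```

>>> {"fn": "apply_moves", "kwargs": {"increments": [{"gripper": 0,"delta_pos": [0,0,-0.06],"dr": [0,0,0]},{"gripper": 0,"delta_pos": [0,0,-0.06],"dr": [0,0,0]},{"gripper": 0,"delta_pos": [0,0,-0.06],"dr": [0,0,0]},{"gripper": 0,"delta_pos": [0,0,-0.06],"dr": [0,0,0]},{"gripper": 0,"delta_pos": [0,0,-0.06],"dr": [0,0,0]}]}}

```text
t: 17.95
ee_pos: [582.5, -35.4, 13.7]
orientation: [-2.091, 0.258, 2.091]
ft_force: [-2.3, 0.8, -0.6]
width: 0.8
```

```bash
python3 -c "
from h import *
rel()
d=snap('scene','s4');P,ok=cloud(d);a=-.247;c,s=np.cos(a),np.sin(a)
X=(P[...,0]-664.3)*c+(P[...,1]+56.8)*s;Y=-(P[...,0]-664.3)*s+(P[...,1]+56.8)*c
for lo,hi in [(0,25),(75,125)]:
  m=ok&(X>lo)&(X<hi)&(abs(Y)<100)&(abs(P[...,2]-52)<20); 
  g=np.c_[X[m],np.ones(m.sum())]; print(lo,np.median(P[...,2][m]),m.sum())
d=load('s0');P,ok=cloud(d)
X=(P[...,0]-664.3)*c+(P[...,1]+56.8)*s;Y=-(P[...,0]-664.3)*s+(P[...,1]+56.8)*c
m=ok&(X>0)&(X<25)&(abs(Y)<100);print('start',np.median(P[...,2][m]))
"
```

```text
t 17.95 TCP stand x -84.6 y 0.8 z 13.7 push 2.47 lat 0.25 Fz -0.63 M [0.15 0.62 0.03]
0 57.692954635811134 320
75 60.154734130154594 718
start 47.36374241176668
```

>>> {"fn": "apply_moves", "kwargs": {"increments": [{"gripper": 0,"delta_pos": [0,0,-0.06],"dr": [0,0,0]},{"gripper": 0,"delta_pos": [0,0,-0.06],"dr": [0,0,0]},{"gripper": 0,"delta_pos": [0,0,-0.06],"dr": [0,0,0]},{"gripper": 0,"delta_pos": [0,0,-0.06],"dr": [0,0,0]},{"gripper": 0,"delta_pos": [0,0,-0.06],"dr": [0,0,0]}]}}

```text
t: 18.42
ee_pos: [585.4, -36.1, 13.7]
orientation: [-2.091, 0.258, 2.091]
ft_force: [-4.0, 0.6, -1.9]
width: 0.5
```

```bash
python3 -c "
from h import *
rel()"
```

```text
t 18.42 TCP stand x -81.6 y 0.8 z 13.7 push 4.04 lat -0.4 Fz -1.93 M [0.15 0.62 0.01]
```

>>> {"fn": "apply_moves", "kwargs": {"increments": [{"gripper": 0,"delta_pos": [0,0,-0.05],"dr": [0,0,0]},{"gripper": 0,"delta_pos": [0,0,-0.05],"dr": [0,0,0]},{"gripper": 0,"delta_pos": [0,0,-0.05],"dr": [0,0,0]},{"gripper": 0,"delta_pos": [0,0,-0.05],"dr": [0,0,0]},{"gripper": 0,"delta_pos": [0,0,-0.05],"dr": [0,0,0]}]}}

```text
t: 18.83
ee_pos: [587.8, -36.7, 13.7]
orientation: [-2.091, 0.258, 2.091]
ft_force: [-2.9, 1.0, -1.1]
width: 0.8
```

```bash
python3 -c "
from h import *
rel()"
```

```text
t 18.83 TCP stand x -79.1 y 0.8 z 13.7 push 3.1 lat 0.3 Fz -1.07 M [ 0.11  0.64 -0.  ]
```

>>> {"fn": "apply_moves", "kwargs": {"increments": [{"gripper": 0,"delta_pos": [0,0,-0.04],"dr": [0,0,0]},{"gripper": 0,"delta_pos": [0,0,-0.04],"dr": [0,0,0]},{"gripper": 0,"delta_pos": [0,0,-0.04],"dr": [0,0,0]},{"gripper": 0,"delta_pos": [0,0,-0.04],"dr": [0,0,0]},{"gripper": 0,"delta_pos": [0,0,-0.04],"dr": [0,0,0]}]}}

```text
t: 19.25
ee_pos: [589.7, -37.2, 13.7]
orientation: [-2.091, 0.258, 2.091]
ft_force: [-2.7, 1.5, -0.8]
width: 0.6
```

```bash
python3 -c "
from h import *
rel()"
```

```text
t 19.25 TCP stand x -77.1 y 0.8 z 13.7 push 2.98 lat 0.81 Fz -0.79 M [ 0.12  0.62 -0.06]
```

>>> {"fn": "apply_moves", "kwargs": {"increments": [{"gripper": 0,"delta_pos": [0,0,-0.03],"dr": [0,0,0]},{"gripper": 0,"delta_pos": [0,0,-0.03],"dr": [0,0,0]},{"gripper": 0,"delta_pos": [0,0,-0.03],"dr": [0,0,0]},{"gripper": 0,"delta_pos": [0,0,-0.03],"dr": [0,0,0]},{"gripper": 0,"delta_pos": [0,0,-0.03],"dr": [0,0,0]}]}}

```text
t: 19.67
ee_pos: [590.9, -37.5, 13.7]
orientation: [-2.09, 0.258, 2.092]
ft_force: [-3.9, 1.1, 0.2]
width: 0.6
```

```bash
python3 -c "
from h import *
rel()"
```

```text
t 19.67 TCP stand x -75.9 y 0.8 z 13.7 push 4.08 lat 0.12 Fz 0.24 M [ 0.2   0.84 -0.03]
```

>>> {"fn": "apply_moves", "kwargs": {"increments": [{"gripper": 0,"delta_pos": [0,0,-0.03],"dr": [0,0,0]},{"gripper": 0,"delta_pos": [0,0,-0.03],"dr": [0,0,0]},{"gripper": 0,"delta_pos": [0,0,-0.03],"dr": [0,0,0]},{"gripper": 0,"delta_pos": [0,0,-0.03],"dr": [0,0,0]},{"gripper": 0,"delta_pos": [0,0,-0.03],"dr": [0,0,0]}]}}

```text
t: 20.08
ee_pos: [591.1, -37.6, 13.7]
orientation: [-2.088, 0.258, 2.094]
ft_force: [-7.8, 3.4, 4.6]
width: 0.4
```

```bash
python3 -c "
from h import *
rel()"
```

```text
t 20.08 TCP stand x -75.7 y 0.8 z 13.7 push 8.44 lat 1.42 Fz 4.64 M [0.46 1.46 0.01]
```

>>> {"fn": "apply_moves", "kwargs": {"increments": [{"gripper": 0,"delta_pos": [0,0,-0.02],"dr": [0,0,0]},{"gripper": 0,"delta_pos": [0,0,-0.02],"dr": [0,0,0]},{"gripper": 0,"delta_pos": [0,0,-0.02],"dr": [0,0,0]},{"gripper": 0,"delta_pos": [0,0,0],"dr": [0,0,0]},{"gripper": 0,"delta_pos": [0,0,0],"dr": [0,0,0]}]}}

```text
t: 20.5
ee_pos: [591.1, -37.6, 13.6]
orientation: [-2.087, 0.258, 2.095]
ft_force: [-8.9, 3.2, 4.9]
width: 0.6
```

```bash
python3 -c "
from h import *
rel()
d=snap('scene','s5');P,ok=cloud(d);a=-.247;c,s=np.cos(a),np.sin(a)
X=(P[...,0]-664.3)*c+(P[...,1]+56.8)*s;Y=-(P[...,0]-664.3)*s+(P[...,1]+56.8)*c
for lo,hi in [(0,25),(150,200)]:
  m=ok&(X>lo)&(X<hi)&(abs(Y)<100)&(abs(P[...,2]-52)<20); print(lo,np.median(P[...,2][m]))
rel()"
```

```text
t 20.5 TCP stand x -75.6 y 0.7 z 13.6 push 9.41 lat 0.94 Fz 4.91 M [0.43 1.64 0.04]
0 59.98554818125993
150 60.14641972297346
t 20.55 TCP stand x -75.6 y 0.7 z 13.7 push 9.92 lat 1.13 Fz 5.66 M [0.44 1.6  0.  ]
```

>>> {"fn": "apply_moves", "kwargs": {"increments": [{"gripper": 0,"delta_pos": [0,0,-0.03],"dr": [0,0,0]},{"gripper": 0,"delta_pos": [0,0,-0.03],"dr": [0,0,0]},{"gripper": 0,"delta_pos": [0,0,-0.02],"dr": [0,0,0]},{"gripper": 0,"delta_pos": [0,0,0],"dr": [0,0,0]},{"gripper": 0,"delta_pos": [0,0,0],"dr": [0,0,0]}]}}

```text
t: 20.97
ee_pos: [591.2, -37.7, 13.5]
orientation: [-2.085, 0.258, 2.097]
ft_force: [-11.8, 2.6, 6.5]
width: 0.5
```

```bash
python3 -c "
from h import *
rel()"
```

```text
t 20.97 TCP stand x -75.6 y 0.7 z 13.5 push 12.1 lat -0.35 Fz 6.47 M [0.53 1.82 0.01]
```

```bash
python3 - <<'E'
from h import *
e=snap('scene','s6')['img'][:,:,::-1]; d=snap('side','d6')['img'][:,:,::-1]
o=np.vstack([cv2.resize(d[140:215,240:340],(400*2,300),interpolation=2)[:, :],cv2.resize(e[170:240,170:270],(800,300),interpolation=2)])
o=np.vstack([cv2.resize(d[140:210,240:350],(471,300),interpolation=2),cv2.resize(e[170:240,170:280],(471,300),interpolation=2)])
cv2.imwrite('pics/c6.png',o)
rel()
# gripper parts: lowest z of non-wedge points near over the board front
a=-.247;c,s=np.cos(a),np.sin(a)
for f in ['s6','d6']:
    P,ok=cloud(load(f));X=(P[...,0]-664.3)*c+(P[...,1]+56.8)*s;Y=-(P[...,0]-664.3)*s+(P[...,1]+56.8)*c;Z=P[...,2]
    for x0 in range(-110,10,10):
        m=ok&(X>x0)&(X<x0+10)&(abs(Y)<110)&(Z>38); 
        if m.sum()>3: print(f,x0,np.percentile(Z[m],[2,10,50]).round(),m.sum(),end='; ')
    print()
E
```

```text
t 21.07 TCP stand x -75.6 y 0.7 z 13.5 push 12.17 lat 0.26 Fz 6.14 M [ 0.56  1.89 -0.01]
s6 -110 [106. 180. 371.] 357; s6 -100 [ 96. 129. 346.] 419; s6 -90 [ 97. 128. 321.] 428; s6 -80 [ 85. 127. 288.] 448; s6 -70 [ 47.  90. 244.] 525; s6 -60 [ 97. 120. 227.] 652; s6 -50 [ 93. 103. 225.] 779; s6 -40 [106. 208. 305.] 553; s6 -30 [290. 299. 319.] 158; s6 -20 [304. 308. 316.] 22; s6 -10 [58. 59. 60.] 127; s6 0 [58. 59. 60.] 137; 
d6 -110 [ 89.  98. 206.] 756; d6 -100 [ 97. 108. 172.] 659; d6 -90 [ 44.  63. 205.] 435; d6 -80 [ 48.  94. 217.] 343; d6 -70 [ 85. 108. 203.] 278; d6 -60 [ 90. 111. 183.] 242; d6 -50 [ 89. 108. 298.] 115; d6 -40 [278. 287. 313.] 56; d6 -30 [286. 292. 315.] 28; d6 -20 [41. 44. 50.] 69; d6 -10 [41. 52. 56.] 54; d6 0 [56. 56. 58.] 51;
```

View pics/c6.png

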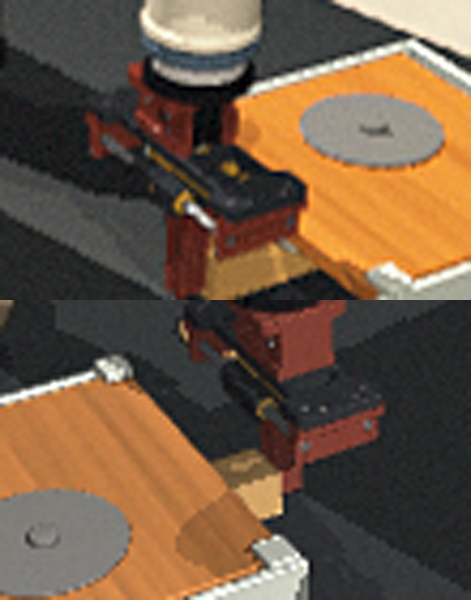

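The gripper body is well clear of the board (nearest part at stand x ≈ −40, z ≥ 85), so the rise in push comes from the wedge bearing at the lugs. The fingers are dragging down on the heel (Fz 6 N), which inflates the reading. I'll relieve that.

>>> {"fn": "apply_moves", "kwargs": {"increments": [{"gripper": 0,"delta_pos": [-0.04,0,0],"dr": [0,0,0]},{"gripper": 0,"delta_pos": [-0.04,0,0],"dr": [0,0,0]},{"gripper": 0,"delta_pos": [-0.04,0,0],"dr": [0,0,0]},{"gripper": 0,"delta_pos": [0,0,0],"dr": [0,0,0]},{"gripper": 0,"delta_pos": [0,0,0],"dr": [0,0,0]}]}}

```text
t: 21.48
ee_pos: [591.2, -37.7, 13.8]
orientation: [-2.085, 0.258, 2.097]
ft_force: [-8.9, 2.1, -3.2]
width: 0.7
```

```bash
python3 -c "
from h import *
rel()"
```

```text
t 21.48 TCP stand x -75.5 y 0.6 z 13.8 push 9.19 lat -0.11 Fz -3.22 M [0.43 1.45 0.01]
```

>>> {"fn": "apply_moves", "kwargs": {"increments": [{"gripper": 0,"delta_pos": [0.02,0,-0.02],"dr": [0,0,0]},{"gripper": 0,"delta_pos": [0,0,-0.02],"dr": [0,0,0]},{"gripper": 0,"delta_pos": [0,0,-0.02],"dr": [0,0,0]},{"gripper": 0,"delta_pos": [0,0,0],"dr": [0,0,0]},{"gripper": 0,"delta_pos": [0,0,0],"dr": [0,0,0]}]}}

```text
t: 21.9
ee_pos: [591.2, -37.8, 13.8]
orientation: [-2.084, 0.258, 2.098]
ft_force: [-11.3, 3.0, 2.3]
width: 0.5
```

```bash
python3 -c "
from h import *
rel()"
```

```text
t 21.9 TCP stand x -75.5 y 0.6 z 13.8 push 11.67 lat 0.2 Fz 2.34 M [ 0.51  1.84 -0.09]
```

>>> {"fn": "apply_moves", "kwargs": {"increments": [{"gripper": 0,"delta_pos": [0,0,0.2],"dr": [0,0,0]},{"gripper": 0,"delta_pos": [0,0,0.5],"dr": [0,0,0]},{"gripper": 0,"delta_pos": [0,0,1.5],"dr": [0,0,0]},{"gripper": 0,"delta_pos": [0,0,2.5],"dr": [0,0,0]},{"gripper": 0,"delta_pos": [0,0,2.5],"dr": [0,0,0]}]}}

```text
t: 22.32
ee_pos: [526.3, -21.0, 15.4]
orientation: [-2.096, 0.258, 2.086]
ft_force: [0.3, -0.3, 0.6]
width: 0.7
```

>>> {"fn": "apply_moves", "kwargs": {"increments": [{"gripper": 0,"delta_pos": [-3,0,0],"dr": [0,0,0]},{"gripper": 0,"delta_pos": [-3,0,0],"dr": [0,0,0]},{"gripper": 0,"delta_pos": [-3,0,0],"dr": [0,0,0]},{"gripper": 0,"delta_pos": [-2,0,0],"dr": [0,0,0]},{"gripper": 0,"delta_pos": [0,0,0],"dr": [0,0,0]}]}}

```text
t: 22.73
ee_pos: [529.0, -21.2, 129.6]
orientation: [-2.103, 0.257, 2.079]
ft_force: [1.0, -0.9, -0.2]
width: 0.5
```

```bash
python3 - <<'E'
from h import *
d=snap('scene','s7');e=d['img'][:,:,::-1];g=snap('wrist','w7')['img'][:,:,::-1]
o=np.vstack([cv2.resize(e[170:240,170:280],(471,300),interpolation=2),cv2.resize(g,(471,300))]);cv2.imwrite('pics/c7.png',o)
rel();P,ok=cloud(d);a=-.247;c,s=np.cos(a),np.sin(a)
X=(P[...,0]-664.3)*c+(P[...,1]+56.8)*s;Y=-(P[...,0]-664.3)*s+(P[...,1]+56.8)*c
for lo,hi in [(0,25),(150,200)]:
  m=ok&(X>lo)&(X<hi)&(abs(Y)<100)&(abs(P[...,2]-52)<20); print(lo,np.median(P[...,2][m]))
for n in range(1): print(cv2.absdiff(load('s0')['img'],d['img'])[:, :].mean())
E
```

```text
t 22.83 TCP stand x -142.6 y 0.9 z 125.9 push 0.62 lat 0.69 Fz 0.84 M [ 0.    0.14 -0.02]
0 59.88868990617321
150 60.275317058349955
9.438807169596354
```

View pics/c7.png

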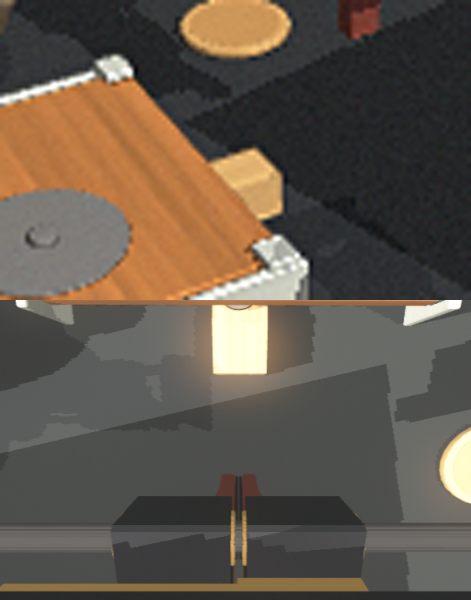

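```bash
python3 -c "
from h import *
print(ctrl.close_job())"
```

```text
the job is handed in; nothing more can be done
None
```

The wedge is in place under the middle of the board's front edge, the board is level against its lugs, and the job is handed in at about 23 s.

**What I did:** I gripped the wedge by its heel block and laid it flat in front of the stand. I slid the thin end under the middle of the front edge until it met the foot bar. Then I let go and pushed the heel with closed fingers. The push was 3–5 N while lifting and climbed at the lugs. I stopped at a steady 11.7 N, with about 2 N of that reading's vertical drag left on the heel. The highest push I read was 12.2 N.

**Last checks after backing off:**
- **Board:** its top measures 59.9 mm at the front and 60.3 mm further back, against 60 mm when level.
- **Wedge:** the wrist image shows it straight and centred between the cheeks to about 1 mm.
- **Contact:** the gripper is clear of everything, and I saw no robot contact with the board.
- **Bystanders:** I never moved near the kettle, teapot, mug or coaster, but I did not measure their positions at the end.

**What disagreed:**
- **Stiffness at the lugs:** the heel moved only about 0.3 mm while the push rose from 4 to 12 N. That is stiffer than the stated 2 N per mm, though it came to roughly 2–3 N per mm of commanded travel.
- **Force on the bar:** I inferred it from the push and did not measure it.
- **Wedge position:** the side camera's first fix was about 8 mm off from the wrist camera. I used the wrist camera, and the grip confirmed it.

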